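# Clear and spring open the touch-latch lid

### The job

The long white chest has a touch-latch lid at each end and a fixed white deck between. With your fingertips, slide the large concrete ring off its lid onto the deck, wholly clear of both lids, without gripping or lifting it; then press that lid down at its steel spot and let go, so the catch releases and it springs ajar. Leave the other lid shut under its mug and disturb nothing else.

Things in the scene. Friction and masses are not known exactly. Their poses are not given: they have to be found in the camera images.
- chest: white chest fixed to the table, 200 mm deep (x) by 490 wide (y), turned up to 0.3 rad; origin: centre of its underside on the table; front (-x) faces the robot. Middle: fixed white deck, y -91 to +91 mm, full depth, top at 90 mm. At each end a plywood lid centred at y +165 or -165 mm, spanning |y| 94 to 236 and x -86 to +86 mm; shut, its top is 1.5 mm above the deck.
- lid_left (a joint): angle of the robot's left lid (+y end of chest), rad: 0 shut and latched, 0.42 fully ajar. Plywood 172 (front to back) x 142 x 8 mm, hinged at its far edge, opens upward. About 8 N down at the press spot, sinking it 5 mm (stop at 7 mm), frees the catch; as the finger then rises a spring lifts the lid, front edge about 70 mm up in 0.5 s. It cannot be pulled open; weight standing on it does not free it.
- lid_right (a joint): angle of the robot's right lid (-y end of chest), rad: 0 shut and latched, 0.42 fully ajar. Plywood 172 (front to back) x 142 x 8 mm, hinged at its far edge, opens upward. About 8 N down at the press spot, sinking it 5 mm (stop at 7 mm), frees the catch; as the finger then rises a spring lifts the lid, front edge about 70 mm up in 0.5 s. It cannot be pulled open; weight standing on it does not free it.
- lid_left_press (a point): press spot of the robot's left lid: centre of a flush steel disc 26 mm across let into the lid's top face, 24 mm in from the front edge and midway across the lid; top face height 91.5 mm when shut. The chest's fixed front rim (90 mm high, does not sink) begins 26 mm in front of it, so the finger must stay on the lid.
- lid_right_press (a point): press spot of the robot's right lid: centre of a flush steel disc 26 mm across let into the lid's top face, 24 mm in from the front edge and midway across the lid; top face height 91.5 mm when shut. The chest's fixed front rim (90 mm high, does not sink) begins 26 mm in front of it, so the finger must stay on the lid.
- ring: large grey concrete ring lying flat on one lid: outer diameter 116 mm, straight hole 54 mm through its middle, 28 mm high, about 0.35 kg; origin: centre of its underside, z up. Fingertips in the hole or against its outer side can slide it. Should end with its centre within 30 mm of the deck's middle along chest y, 45 mm along chest x.
- mug: terracotta mug standing on the other lid, 72 mm across, 80 mm high, handle on its own +y side; origin at the centre of its underside. To stay where it is.
- brush: bystander: hand brush lying on the table in front of the chest, about 200 mm long; to stay put.
- float: bystander: wooden plasterer's float lying on the table in front of the chest, 160 x 75 x 38 mm; to stay put.
- jar: bystander: pale closed jar on the table at the left end of the chest, 68 mm across, 75 mm high; to stay put.
- bowl: bystander: concrete bowl on the table at the right end of the chest, 110 mm across, 50 mm high; to stay put.
- small_ring: bystander: small concrete ring on the table behind the chest, 72 mm across, 20 mm high; to stay put.
- stamp: bystander: wooden cylinder stamp on the table behind the chest, 38 mm across, 45 mm high; to stay put.
There are look-alikes about, which are no part of the job. Leave any red or turquoise look-alike of the ring alone.

How it is judged:
On the way, in this order (a step that is already met when the one before it is completed fails the run):
1. the ring has been slid onto the deck, clear of both lids, while both lids are shut (y of ring in the frame of chest between -0.035 and 0.035 m and x of ring in the frame of chest between -0.05 and 0.05 m and value of joint each of lid_left, lid_right below 0.05 rad), for 0.2 s.
2. the lid the ring stood on has sprung ajar (((y of mug in the frame of chest below 0 m and value of joint lid_left above 0.3 rad and value of joint lid_right below 0.03 rad) or (y of mug in the frame of chest above 0 m and value of joint lid_right above 0.3 rad and value of joint lid_left below 0.03 rad))), for 0.2 s.
At the end, for the whole second after the job is handed in: the lid that the ring stood on is ajar (over 0.3 rad), the other lid is shut (under 0.03 rad) with its mug within 20 mm of where it stood, and the ring lies flat and still on the deck, clear of both lids: its centre within 35 mm of the chest's middle along the chest's y and 50 mm along its x (y of ring in the frame of chest between -0.035 and 0.035 m and x of ring in the frame of chest between -0.05 and 0.05 m and ((y of mug in the frame of chest below 0 m and value of joint lid_left above 0.3 rad and value of joint lid_right below 0.03 rad) or (y of mug in the frame of chest above 0 m and value of joint lid_right above 0.3 rad and value of joint lid_left below 0.03 rad)) and z of ring in the frame of chest between 0.086 and 0.096 m and angle between ring's own z axis and vertical below 0.08 rad and linear speed of ring below 0.02 m/s and distance of mug from where it was at the start of the episode below 0.02 m); the robot touches nothing.
It fails at once if the ring is lifted (underside more than 12 mm above the lid), tipped over 0.25 rad or knocked off the chest (z of ring in the frame of chest above 0.1035 m or z of ring in the frame of chest below 0.08 m or angle between ring's own z axis and vertical above 0.25 rad).
It fails at once if the ring is gripped or struck hard (over 30 N from the fingers) (contact force between the fingers and ring above 30 N).
It fails at once if a lid opens while the ring is not on the deck (value of joint any of lid_left, lid_right above 0.08 rad and not (y of ring in the frame of chest between -0.035 and 0.035 m and x of ring in the frame of chest between -0.05 and 0.05 m)).
It fails at once if the lid under the mug opens ((y of mug in the frame of chest below 0 m and value of joint lid_right above 0.08 rad) or (y of mug in the frame of chest above 0 m and value of joint lid_left above 0.08 rad)).
It fails at once if the mug is pushed more than 20 mm or tipped, or another bystander is pushed more than 30 mm (distance of mug from where it was at the start of the episode above 0.02 m or angle between mug's own z axis and vertical above 0.25 rad or distance of any of brush, float, jar, bowl, small_ring, stamp from where it was at the start of the episode above 0.03 m).
It also fails if it takes over 40 s, if anything falls off the work surface, if the arm or the gripper's body presses on something with over 40 N, if the wrist force passes 120 N, or if a joint passes its speed limit or range.

### The arm

A 6-joint arm with a two-finger parallel gripper is mounted at the origin on the work surface. World frame = base frame: x ahead of the robot, y to its left, z up, the work surface at z = 0. Lengths are in m, angles in rad, forces in N, time in s.
With the tool pointing down it reaches from about 0.325 to 0.85 m from the base axis. Payload 4.4 kg.
Tool frame: the origin (TCP) lies midway between the tips of the shut fingers; the grasp point (between the pads) lies bot.grip_depth behind it (bot.grip_depth is the distance from the TCP to the grasp point, in m); y points along the fingers, x is the direction in which the jaws open and shut, and the axes are right-handed (so a half turn about y gives the same grasp; the last joint's range is limited). The gripper opens to 94 mm and grips with 3 to 60 N. Pads are 16 mm wide; open, the fingers measure 119 mm over their backs; the gripper's body (75 mm by 177 mm) begins 78 mm behind the grasp point.
Start: joints at [-1.26, 0.207, 1.542, -0, 1.393, -0.15], TCP at [0.256, -0.515, 0.205] pointing down, gripper open.
Joint ranges: [-2.73, 2.73], [-0.86, 2.22], [0.23, 2.46], [-1.11, 4.25], [0.08, 2.63], [-2.82, 2.82]. Speed limits (rad/s): [2.79, 2.79, 3.14, 3.14, 3.14, 3.14].

### API

Orientations are given as a rotation vector (axis times angle).
In Python, from bench import sensors, capture, get_calibration, bot gives the robot as it stands. The module is installed in compiled form; this text tells all that it offers.
- The arm moves only by the shell command python3 -m crank 'ROWS' [FORCE]. ROWS is JSON, a list that holds one entry, the list of rows, each a list of 5 numbers: the closure in counts, from 0 (fully open) to 255 (shut), then the shift along the tool's x, y, z in units of 50 mm (1.0 is 50 mm), then the turn about the tool's y in units of 8 degrees (1.0 is 8 degrees). A call has 1 to 12 rows; each row shifts and turns the commanded pose from where the row before left it, along the tool's axes as they then stand; what a row does not reach is not made up. A row lasts 1/10 s, in which the tool goes at most 50 mm and 8.59 degrees, less where a joint would pass 70% of its speed; a pose out of reach is approached as far as the arm can. A call is refused whole if a number of a shift passes 1 or a number of a turn 1, either way. A call with a gripper value outside its range is refused whole. The fingers move at their own pace and stop on an object; FORCE is the grip in N (left out, the last holds). Time passes only in rows, so rows that do not move let the fingers close. It gives the time, the measured TCP pose, the force and the opening at its end, in the units of the state.
- sensors.sense(): the state, without advancing time (a new reading comes with each control period).
- capture(name): name is "scene" or "top" or "wrist"; returns (picture, depth): 384x512x3 uint8, red, green, blue; 384x512 float32, m along the optical axis (not along the pixel's ray), 0 where there is no reading.
- get_calibration(name): a dict with "camera_matrix" (3x3 intrinsics, pixels), "cam_to_world" (4x4, takes a point from camera to world coordinates); the wrist camera has in their place "tool_from_camera" (4x4, takes a point from camera to tool coordinates, whose origin is the TCP and whose axes are the tool frame's). Camera axes: x right, y down, z forward; pixel columns grow to the right and rows downward; lengths in m; the calibration is good to about 2 mm. The wrist camera is an equidistant fisheye: a pixel r from the principal point sees the ray r / f radians off the axis. A picture is of the moment at which its call begins: read the wrist's pose just before it. get_calibration takes no time and is no camera call.
- bot.finish_job(): hands the job in, once; it reports no verdict.
The state is a dict: "t": time; "joints": joint angles; "dq": joint speeds; "joint_efforts": joint torques, N m; "tcp_pos": TCP position; "tool_rot": TCP orientation; "force": force on the tool from outside, world axes, zero at the start; "torque": the same for the moment, N m; "width": finger opening in m.
Only numpy, scipy, OpenCV 4.12 (cv2) and the standard library are available. Lean on these libraries where they do the work, as an engineer would, in place of code of your own. Each camera call takes 0.05 s, during which the arm holds its last target.

## Working session

There is one attempt and no reset: what is moved stays moved. The work goes in short steps, Python scripts to look and compute and a shell command to move; the robot and the scene stay as the last step left them, time stands still between calls to the robot, and variables do not carry over. Pictures are saved under pics/ and viewed, and the job is handed in when it is done.

```bash
mkdir -p pics
python3 - <<'E'
from bench import sensors, capture, get_calibration, bot
import cv2,numpy as np
s=sensors.sense();print(s, bot.grip_depth)
for n in("scene","top"):
    p,d=capture(n);cv2.imwrite(f"pics/{n}0.png",p[:,:,::-1]);np.save(f"pics/{n}0.npy",d);np.save(f"pics/{n}0p.npy",p)
    c=get_calibration(n);print(c)
E
```

```text
{'t': 0.0, 'joints': array([-1.25949459e+00,  2.07414062e-01,  1.54290462e+00, -3.11969417e-05,
        1.39348387e+00, -1.50506006e-01]), 'dq': array([-3.16741930e-04,  1.63197361e-03, -9.81327866e-05, -7.68628090e-04,
        4.60604085e-04,  7.37880644e-04]), 'joint_efforts': array([-7.70426941e-04, -3.70881307e+01, -2.81418318e+01,  6.97136787e-02,
        3.63377575e-02, -1.76172625e-04]), 'tcp_pos': array([ 0.25593573, -0.51402494,  0.20431757]), 'tool_rot': array([-1.3915293 ,  0.86388656, -0.86109688]), 'force': array([ 0.42720532,  0.43841523, -0.98053378]), 'torque': array([-0.01394102,  0.03419821, -0.00178784]), 'width': 0.09441311603842643} 0.0188
{'camera_matrix': array([[373.21510766,   0.        , 256.42920737],
       [  0.        , 373.21510766, 189.69930839],
       [  0.        ,   0.        ,   1.        ]]), 'cam_to_world': array([[ 0.06267086,  0.54008628, -0.839273  ,  1.28293757],
       [ 0.99773707, -0.0133842 ,  0.06589086, -0.02473875],
       [ 0.02435375, -0.84150322, -0.5397029 ,  0.57510171],
       [ 0.        ,  0.        ,  0.        ,  1.        ]])}
{'camera_matrix': array([[366.64079995,   0.        , 253.05984813],
       [  0.        , 366.64079995, 193.33892826],
       [  0.        ,   0.        ,   1.        ]]), 'cam_to_world': array([[ 0.01962252, -0.99744704,  0.06866117,  0.47405043],
       [-0.99971117, -0.01862121,  0.01519318,  0.02235914],
       [-0.01387584, -0.06893946, -0.99752434,  1.23998411],
       [ 0.        ,  0.        ,  0.        ,  1.        ]])}
```

View pics/top0.png

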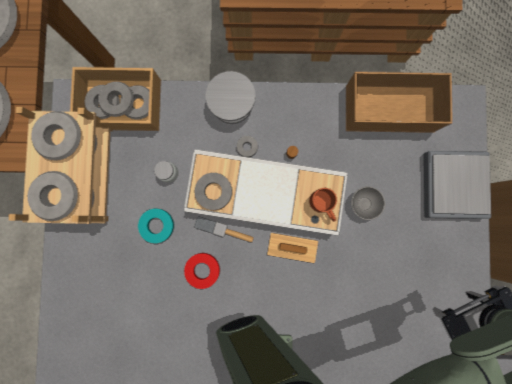

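View pics/scene0.png

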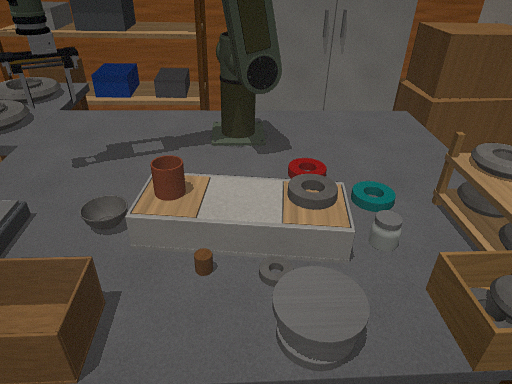

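```bash
cat > h.py <<'E'
import numpy as np
from scipy.spatial.transform import Rotation as R
from bench import sensors, capture, get_calibration
def world(name,d):
    c=get_calibration(name);K=c["camera_matrix"];T=c["cam_to_world"]
    v,u=np.mgrid[:d.shape[0],:d.shape[1]]
    P=np.stack([(u-K[0,2])/K[0,0]*d,(v-K[1,2])/K[1,1]*d,d],-1)
    return P@T[:3,:3].T+T[:3,3]
E
python3 - <<'E'
from h import *
print(R.from_rotvec(sensors.sense()['tool_rot']).as_matrix().round(3))
d=np.load('pics/top0.npy');W=world('top',d)
for v in range(150,300,15):
  print(v,' '.join('%.3f'%W[v,u,2] if d[v,u] else '  -  ' for u in range(120,420,15)))
E
```

```text
[[ 0.446 -0.001  0.895]
 [-0.895  0.002  0.446]
 [-0.002 -1.     0.   ]]
150 0.000 0.000 0.001 0.001 0.001 0.092 0.001 0.004 0.020 0.020 0.000 0.001 0.002 0.001 -0.008 0.001 -0.000 -0.007 -0.006 -0.001
165 -0.001 0.001 -0.001 0.077 -0.000 0.090 0.093 0.091 0.012 0.088 0.092 0.091 0.088 0.000 -0.000 0.001 -0.007 0.001 0.001 -0.002
180 -0.001 -0.002 0.002 0.051 0.000 0.092 0.118 0.120 0.089 0.090 0.090 0.089 0.092 0.088 0.094 0.087 0.007 -0.000 -0.001 -0.001
195 0.003 0.002 -0.004 0.007 0.003 0.114 0.094 0.117 0.089 0.093 0.093 0.086 0.094 0.096 0.103 0.001 0.008 0.023 0.006 0.001
210 -0.000 0.002 0.029 -0.002 0.002 0.092 0.088 0.090 0.093 0.088 0.093 0.090 0.093 0.114 0.170 -0.005 0.011 0.018 0.000 -0.002
225 0.000 0.002 -0.001 0.029 -0.001 0.016 0.017 0.019 0.000 -0.002 0.001 0.089 0.011 0.093 0.091 0.001 -0.004 0.002 -0.000 -0.004
240 -0.003 -0.000 0.028 0.021 -0.001 -0.001 -0.004 0.001 -0.002 -0.000 0.008 0.014 0.006 0.016 -0.002 0.001 -0.000 -0.000 0.002 -0.002
255 0.003 0.001 -0.003 0.001 -0.001 0.031 0.024 0.002 0.000 -0.001 0.009 0.012 0.014 0.016 0.003 -0.001 -0.001 0.003 -0.005 0.000
270 0.004 -0.003 -0.004 0.004 -0.003 0.001 0.030 0.002 0.000 0.007 0.000 0.003 -0.004 -0.001 -0.001 0.001 0.005 -0.003 -0.003 -0.001
285 -0.001 -0.002 -0.001 -0.001 0.001 0.031 0.024 0.001 -0.001 -0.003 -0.001 0.001 -0.005 -0.003 0.001 0.003 0.006 0.001 -0.001 -0.000
```

The top picture shows the chest from (188,152) to (347,234). The grey ring is on the left lid at (213,192) and the mug is on the right lid at (323,201). The look-alikes are teal (156,226), red (202,271), and other grey rings on the shelf and in the box. Only the grey ring at (213,192) is on a lid, so that's the one. Next I'll measure and take a crop.

Run:
```python
from h import *
import cv2
p=np.load('pics/top0p.npy')
cv2.imwrite('pics/crop0.png',cv2.resize(p[140:290,130:400,::-1],None,fx=2.9,fy=2.9,interpolation=cv2.INTER_CUBIC))
d=np.load('pics/top0.npy');W=world('top',d)
v,u=np.mgrid[:384,:512]
roi=(u>180)&(u<355)&(v>145)&(v<240)
m=roi&(W[...,2]>0.075)
m=cv2.morphologyEx(m.astype(np.uint8),cv2.MORPH_OPEN,np.ones((3,3)))>0
# rectangle via white/ply top, filled
P=W[m&(W[...,2]<0.1)][:,:2]
r=cv2.minAreaRect((P*1000).astype(np.float32));print('rect',r)
# ring
mr=roi&(W[...,2]>0.108)&(u<245)
Q=W[mr][:,:2]
(c,rad)=cv2.minEnclosingCircle((Q*1000).astype(np.float32));print('ring',c,rad,Q.mean(0),np.median(W[mr][:,2]))
n,l,st,ce=cv2.connectedComponentsWithStats(((p[...,0].astype(int)>150)&(np.ptp(p.astype(int),axis=2)<25)&roi).astype(np.uint8))
# deck
for i in range(1,n):
    if st[i,4]>500:
        rr=cv2.minAreaRect((W[(l==i)&(W[...,2]>.08)][:,:2]*1000).astype(np.float32));print(st[i],rr)
# ply colours deck-lid boundary
mm=roi&(W[...,2]>0.13)&(u>280);print('mug',W[mm][:,:2].mean(0),W[mm][:,2].max())
for nm,(a,b,c2,e) in dict(brush=(190,255,215,245),float=(262,322,230,265)).items():
    k=(u>a)&(u<b)&(v>c2)&(v<e)&(W[...,2]>0.008)&(W[...,2]<.06);print(nm,W[k].min(0),W[k].max(0))
```

```text
rect ((559.7741088867188, 0.37384033203125), (490.4207458496094, 200.4055633544922), 82.28577423095703)
ring (531.5828857421875, 115.9883041381836) 109.89279174804688 [0.55394297 0.15822797] 0.1190540495199669
[ 184  149  164   86 4826] ((560.2440795898438, 0.3282470703125), (490.3767395019531, 199.71893310546875), 82.23175811767578)
mug [ 0.52328882 -0.16592741] 1.239984105907713
brush [0.39919264 0.03821279 0.00834729] [0.47912413 0.2326537  0.02639367]
float [ 0.33441294 -0.17816276  0.00801861] [ 0.4276125  -0.01223108  0.04366922]
```

View pics/crop0.png

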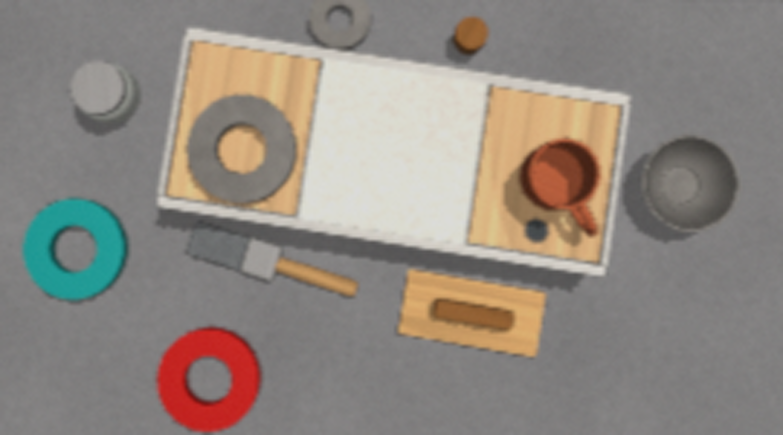

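```bash
cat >> h.py <<'E'
C0=np.array([.5600,.00035]);YAW=np.deg2rad(-7.74)
def chest(p):
    q=np.asarray(p)[...,:2]-C0;c,s=np.cos(YAW),np.sin(YAW)
    return np.stack([q[...,0]*c+q[...,1]*s,-q[...,0]*s+q[...,1]*c],-1)
def ring(d,x0,x1,y0,y1,name='top',zmax=.14):
    from scipy.optimize import least_squares
    W=world(name,d);k=chest(W)
    m=(W[...,2]>.110)&(W[...,2]<zmax)&(k[...,0]>x0)&(k[...,0]<x1)&(k[...,1]>y0)&(k[...,1]<y1)
    Q=k[m]
    c=Q.mean(0)
    for _ in range(5):
        r=np.linalg.norm(Q-c,axis=1);ok=(r<.064)&(r>.02)
        # maximise annulus membership
        f=lambda c:-(np.exp(-np.clip(np.abs(np.linalg.norm(Q-c,axis=1)-.0425)-.0155,0,None)/.001)).sum()
        from scipy.optimize import minimize
        c=minimize(f,c,method='Nelder-Mead').x
    r=np.linalg.norm(Q-c,axis=1)
    return c,len(Q),np.percentile(r,[2,98])
def st():
    s=sensors.sense();Rm=R.from_rotvec(s['tool_rot']).as_matrix()
    print('t',s['t'],'tcp',s['tcp_pos'].round(4),'chest',chest(s['tcp_pos']).round(4),'F',s['force'].round(2),'w',round(s['width'],4))
    print('tool x in chest deg',np.rad2deg(np.arctan2(Rm[1,0],Rm[0,0])-YAW).round(2),'ydown',Rm[:,1].round(3))
E
python3 - <<'E'
from h import *
for n in('top','scene'):
    d=np.load(f'pics/{n}0.npy');print(n,ring(d,-.12,.08,.05,.25,n))
E
python3 -m crank '[[[255,0,-0.5,0,-1],[255,0,-0.5,0,-1],[255,0,0,0,-1],[255,0,0,0,-1],[255,0,0,0,-1],[255,0,0,0,-1],[255,0,0,0,-1],[255,0,0,0,0],[255,0,0,0,0]]]' 5
python3 -c "
from h import *
st()"
```

```text
top (array([-0.02519012,  0.15981757]), 876, array([0.0274145 , 0.05725074]))
scene (array([-0.02361658,  0.16057487]), 998, array([0.02741927, 0.05757446]))
t: 1.0
tcp_pos: [0.2561, -0.5145, 0.255]
tool_rot: [-1.567, 0.106, -0.105]
force: [-1.1, 0.0, -0.4]
width: 0.0254
t 1.0 tcp [ 0.2561 -0.5145  0.255 ] chest [-0.2318 -0.5511] F [-1.15  0.05 -0.42] w 0.0254
tool x in chest deg 0.03 ydown [-0.     0.001 -1.   ]
```

```bash
python3 -m crank '[[[255,0.23,0,0.79,0],[255,0.23,0,0.79,0],[255,0.23,0,0.79,0],[255,0.23,0,0.79,0],[255,0.23,0,0.79,0],[255,0.23,0,0.79,0],[255,0.23,0,0.79,0],[255,0.23,0,0.79,0],[255,0.23,0,0.79,0],[255,0.23,0,0.79,0],[255,0.23,0,0.79,0],[255,0.23,0,0.79,0]]]'
python3 -m crank '[[[255,0.23,0,0.79,0],[255,0.23,0,0.79,0],[255,0.23,0,0.79,0],[255,0.23,0,0.79,0],[255,0.23,0,0.79,0],[255,0.23,0,0.79,0],[255,0,0,0,0],[255,0,0,0,0]]]'
python3 - <<'E'
from h import *
import cv2
st()
print(get_calibration('wrist'))
p,d=capture('wrist');cv2.imwrite('pics/w1.png',p[:,:,::-1]);np.save('pics/w1.npy',d)
E
```

```text
t: 2.2
tcp_pos: [0.4556, -0.0613, 0.2556]
tool_rot: [-1.568, 0.105, -0.106]
force: [0.7, -0.4, 0.4]
width: 0.0008
t: 3.0
tcp_pos: [0.5544, 0.1634, 0.2548]
tool_rot: [-1.569, 0.104, -0.102]
force: [-0.2, -1.2, -0.0]
width: 0.0005
t 3.0 tcp [0.5544 0.1634 0.2548] chest [-0.0275  0.1609] F [-0.18 -1.2  -0.01] w 0.0005
tool x in chest deg 0.22 ydown [-0.001 -0.001 -1.   ]
{'camera_matrix': array([[297.31863964,   0.        , 255.49110913],
       [  0.        , 297.31863964, 191.55267706],
       [  0.        ,   0.        ,   1.        ]]), 'tool_from_camera': array([[ 9.99999148e-01, -1.16584568e-04,  1.29980499e-03,
         1.80926242e-04],
       [-1.28185562e-03, -2.74588537e-01,  9.61560967e-01,
        -1.79958460e-01],
       [ 2.44808379e-04, -9.61561814e-01, -2.74588452e-01,
         8.06631718e-02],
       [ 0.00000000e+00,  0.00000000e+00,  0.00000000e+00,
         1.00000000e+00]])}
```

View pics/w1.png

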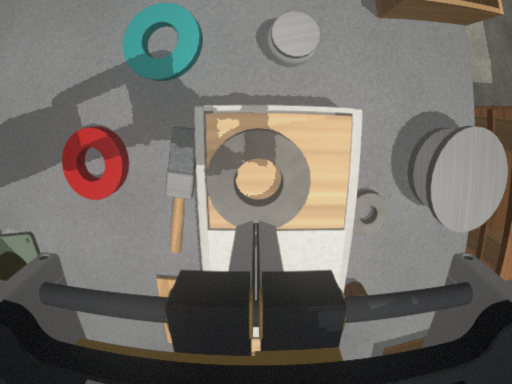

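The wrist picture shows the grey ring at (258,178), with its hole centre at (257,179), on the plywood lid. The shut fingers point down just in front of it at about (255,235). I'll cross-check the ring position with the wrist depth.

```bash
cat >> h.py <<'E'
def wristworld(d,s):
    c=get_calibration('wrist');K=c['camera_matrix'];T=c['tool_from_camera']
    v,u=np.mgrid[:384,:512];x=u-K[0,2];y=v-K[1,2];r=np.hypot(x,y)+1e-9;th=r/K[0,0]
    P=np.stack([np.tan(th)*x/r*d,np.tan(th)*y/r*d,d],-1)
    P=P@T[:3,:3].T+T[:3,3]
    return P@R.from_rotvec(s['tool_rot']).as_matrix().T+s['tcp_pos']
E
python3 - <<'E'
import h
from h import *
s=sensors.sense();d=np.load('pics/w1.npy');W=wristworld(d,s)
h.world=lambda n,d:W
v,u=np.mgrid[:384,:512]
d2=d.copy()
W[v>222]=0
print(ring(d,-.12,.08,.08,.26,'w'))
k=chest(W);print('lid heights',W[125:130,340:345,2].mean(),'ring top',W[178,225,2],W[178,300,2])
E
```

```text
(array([-0.02422228,  0.16138614]), 6273, array([0.02726137, 0.05702463]))
lid heights 0.09254421853161815 ring top 0.11987462419860104 0.1209605852672753
```

```bash
python3 -m crank '[[[255,0.07,0.5,0,0],[255,0,0.5,0,0],[255,0,0.5,0,0],[255,0,0.5,0,0],[255,0,0.3,0,0],[255,0,0.3,0,0],[255,0,0.3,0,0],[255,0,0.2,0,0],[255,0,0.05,0,0],[255,0,0,0,0],[255,0,0,0,0]]]'
python3 - <<'E'
from h import *
st()
E
```

```text
t: 4.15
tcp_pos: [0.5589, 0.1627, 0.0988]
tool_rot: [-1.568, 0.102, -0.104]
force: [-0.3, -0.3, -0.8]
width: 0.0005
t 4.15 tcp [0.5589 0.1627 0.0988] chest [-0.0229  0.1607] F [-0.34 -0.27 -0.76] w 0.0005
tool x in chest deg 0.21 ydown [ 0.002  0.    -1.   ]
```

```bash
python3 -m crank '[[[255,0,0,-0.08,0],[255,0,0,-0.08,0],[255,0,0,-0.05,0],[255,0,0,-0.05,0],[255,0,0,-0.05,0],[255,0,0,-0.05,0],[255,0,0,-0.06,0],[255,0,0,-0.08,0],[255,0,0,-0.1,0],[255,0,0,-0.1,0],[255,0,0,-0.1,0],[255,0,0,-0.1,0]]]'
python3 - <<'E'
from h import *
import cv2
st()
p,d=capture('wrist');cv2.imwrite('pics/w2.png',p[:,:,::-1])
E
```

```text
t: 5.35
tcp_pos: [0.5523, 0.1174, 0.098]
tool_rot: [-1.568, 0.103, -0.104]
force: [0.1, 2.6, 0.9]
width: 0.0001
t 5.35 tcp [0.5523 0.1174 0.098 ] chest [-0.0234  0.1149] F [0.09 2.64 0.93] w 0.0001
tool x in chest deg 0.19 ydown [ 0.  0. -1.]
```

View pics/w2.png

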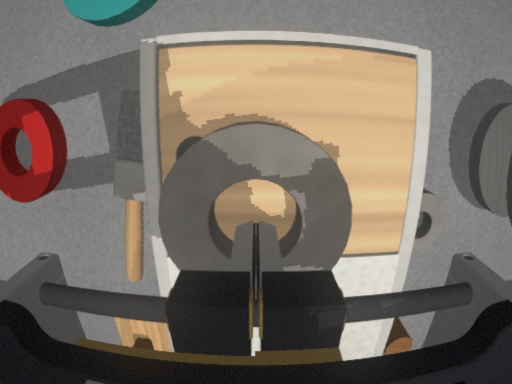

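The fingertips at (255,225) press on the near inner side of the hole and the ring is sliding flat at 2.6 N. The lid's dark steel spot has come into view at (190,150). I'll keep sliding.

```bash
python3 -m crank '[[[255,0,0,-0.1,0],[255,0,0,-0.1,0],[255,0,0,-0.1,0],[255,0,0,-0.1,0],[255,0,0,-0.1,0],[255,0,0,-0.1,0],[255,0,0,-0.1,0],[255,0,0,-0.1,0],[255,0,0,-0.1,0],[255,0,0,-0.1,0],[255,0,0,-0.1,0],[255,0,0,-0.1,0]]]'
python3 - <<'E'
from h import *
st()
E
python3 -m crank '[[[255,0,0,-0.1,0],[255,0,0,-0.1,0],[255,0,0,-0.1,0],[255,0,0,-0.1,0],[255,0,0,-0.1,0],[255,0,0,-0.1,0],[255,0,0,-0.1,0],[255,0,0,-0.1,0],[255,0,0,-0.1,0],[255,0,0,-0.1,0],[255,0,0,-0.1,0],[255,0,0,-0.1,0]]]'
python3 - <<'E'
from h import *
import cv2
st()
p,d=capture('scene');cv2.imwrite('pics/s3.png',p[:,:,::-1])
print(ring(d,-.12,.08,-.09,.15,'scene',.125))
E
```

```text
t: 6.6
tcp_pos: [0.5443, 0.0579, 0.0979]
tool_rot: [-1.568, 0.103, -0.103]
force: [-0.0, 0.3, -0.6]
width: 0.0007
t 6.6 tcp [0.5443 0.0579 0.0979] chest [-0.0233  0.0549] F [-0.03  0.32 -0.62] w 0.0007
tool x in chest deg 0.2 ydown [-0. -0. -1.]
t: 7.8
tcp_pos: [0.5366, -0.0015, 0.098]
tool_rot: [-1.568, 0.103, -0.104]
force: [0.3, 1.4, 0.1]
width: 0.0007
t 7.8 tcp [ 0.5366 -0.0015  0.098 ] chest [-0.023 -0.005] F [0.29 1.38 0.08] w 0.0007
tool x in chest deg 0.2 ydown [ 0.  0. -1.]
(array([-0.02294343,  0.01004026]), 892, array([0.01540171, 0.05766005]))
```

View pics/s3.png

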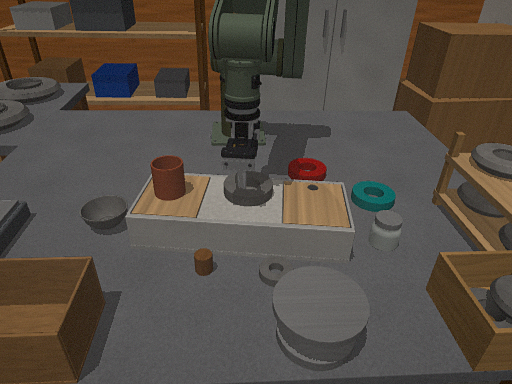

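The ring at (248,187) lies flat on the deck at chest y ≈ 10 mm. I'll push it 10 mm more, back off inside the hole, then rise.

```bash
python3 -m crank '[[[255,0,0,-0.08,0],[255,0,0,-0.07,0],[255,0,0,-0.05,0],[255,0,0,0,0],[255,0,0,0.08,0],[255,0,0,0.1,0],[255,0,0,0.1,0],[255,0,-0.2,0,0],[255,0,-0.4,0,0],[255,0,-0.5,0,0],[255,0,-0.5,0,0],[255,0,0,0,0]]]'
python3 - <<'E'
from h import *
import cv2
st()
p,d=capture('scene');cv2.imwrite('pics/s4.png',p[:,:,::-1])
print(ring(d,-.12,.08,-.09,.15,'scene',.125))
p,d=capture('top');cv2.imwrite('pics/t4.png',cv2.resize(p[140:290,130:400,::-1],None,fx=2.9,fy=2.9))
# disc: dark grey on left lid
W=world('top',d);k=chest(W)
v,u=np.mgrid[:384,:512]
for n,(pp,dd) in {'top':(p,d)}.items():
    m=(abs(W[...,2]-.0915)<.01)&(k[...,0]>-.082)&(k[...,0]<-.035)&(k[...,1]>.13)&(k[...,1]<.2)&(pp[...,0]<110)
    print(n,m.sum(),k[m].mean(0))
E
```

```text
t: 9.05
tcp_pos: [0.5404, 0.0025, 0.1829]
tool_rot: [-1.569, 0.096, -0.11]
force: [0.3, 0.2, -0.2]
width: 0.0005
t 9.05 tcp [0.5404 0.0025 0.1829] chest [-0.0197 -0.0005] F [ 0.31  0.21 -0.19] w 0.0005
tool x in chest deg 0.22 ydown [ 0.009 -0.002 -1.   ]
(array([-0.02265054, -0.0002993 ]), 933, array([0.0273638 , 0.05793336]))
top 35 [-0.06194027  0.16620175]
```

View pics/t4.png

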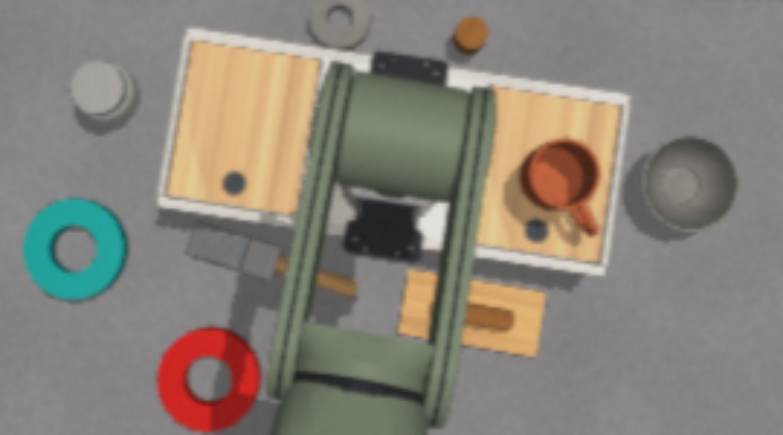

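The ring is hidden under the arm in this view, but the scene camera puts it at chest (-23, 0) mm. The left steel spot at (233,183) measures chest (-62, 166) mm against the (-62, 165) expected. I'll move over it.

```bash
python3 -m crank '[[[255,-0.11,0,0.45,0],[255,-0.11,0,0.48,0],[255,-0.11,0,0.48,0],[255,-0.11,0,0.48,0],[255,-0.11,0,0.48,0],[255,-0.11,0,0.48,0],[255,-0.11,0,0.45,0],[255,0,0,0,0],[255,0,0,0,0],[255,0,0,0,0]]]'
python3 - <<'E'
from h import *
st()
E
```

```text
t: 10.15
tcp_pos: [0.5201, 0.1705, 0.1771]
tool_rot: [-1.569, 0.105, -0.103]
force: [-0.7, -0.1, -0.4]
width: 0.0004
t 10.15 tcp [0.5201 0.1705 0.1771] chest [-0.0624  0.1632] F [-0.7  -0.12 -0.42] w 0.0004
tool x in chest deg 0.16 ydown [-0.002 -0.001 -1.   ]
```

```bash
python3 -m crank '[[[255,0,0.4,0.03,0],[255,0,0.4,0,0],[255,0,0.4,0,0],[255,0,0.3,0,0],[255,0,0.1,0,0],[255,0,0,0,0],[255,0,0.04,0,0],[255,0,0.04,0,0],[255,0,0,0,0]]]'
python3 - <<'E'
from h import *
st()
E
```

```text
t: 11.05
tcp_pos: [0.5211, 0.173, 0.0945]
tool_rot: [-1.568, 0.103, -0.104]
force: [-0.2, -0.8, -0.6]
width: 0.0003
t 11.05 tcp [0.5211 0.173  0.0945] chest [-0.0617  0.1658] F [-0.24 -0.79 -0.57] w 0.0003
tool x in chest deg 0.2 ydown [ 0.001  0.    -1.   ]
```

```bash
python3 -m crank '[[[255,0,0.04,0,0],[255,0,0.04,0,0],[255,0,0.03,0,0],[255,0,0.03,0,0],[255,0,0,0,0],[255,0,0,0,0]]]'
python3 - <<'E'
from h import *
st()
E
```

```text
t: 11.65
tcp_pos: [0.5213, 0.1731, 0.0886]
tool_rot: [-1.568, 0.102, -0.104]
force: [-2.3, -1.0, 6.8]
width: 0.0006
t 11.65 tcp [0.5213 0.1731 0.0886] chest [-0.0616  0.166 ] F [-2.28 -1.05  6.83] w 0.0006
tool x in chest deg 0.22 ydown [ 0.001  0.    -1.   ]
```

Contact at 6.8 N, sunk about 3 mm. I'll press a little further.

```bash
python3 -m crank '[[[255,0,0.03,0,0],[255,0,0.03,0,0],[255,0,0.02,0,0],[255,0,0,0,0],[255,0,0,0,0]]]'
python3 - <<'E'
from h import *
st()
E
```

```text
t: 12.15
tcp_pos: [0.5215, 0.1731, 0.0847]
tool_rot: [-1.568, 0.102, -0.104]
force: [-2.3, -0.7, 8.9]
width: 0.0008
t 12.15 tcp [0.5215 0.1731 0.0847] chest [-0.0615  0.166 ] F [-2.3  -0.69  8.89] w 0.0008
tool x in chest deg 0.22 ydown [ 0.002 -0.    -1.   ]
```

```bash
python3 -m crank '[[[255,0,-0.1,0,0],[255,0,-0.2,0,0],[255,0,-0.4,0,0],[255,0,-0.5,0,0],[255,0,-0.5,0,0],[255,0,-0.5,0,0],[255,0,-0.5,0,0],[255,0,-0.3,0,0],[255,0,0,0,0],[255,0,0,0,0],[255,0,0,0,0]]]'
python3 - <<'E'
from h import *
import cv2
st()
p,d=capture('scene');cv2.imwrite('pics/s5.png',p[:,:,::-1])
print(ring(d,-.12,.08,-.09,.085,'scene',.125))
E
```

```text
t: 13.25
tcp_pos: [0.5196, 0.1728, 0.231]
tool_rot: [-1.569, 0.106, -0.101]
force: [-1.0, -0.3, -0.3]
width: 0.0006
t 13.25 tcp [0.5196 0.1728 0.231 ] chest [-0.0632  0.1654] F [-1.01 -0.32 -0.31] w 0.0006
tool x in chest deg 0.2 ydown [-0.003 -0.001 -1.   ]
(array([-0.02284319, -0.00051119]), 926, array([0.02723314, 0.05764512]))
```

View pics/s5.png

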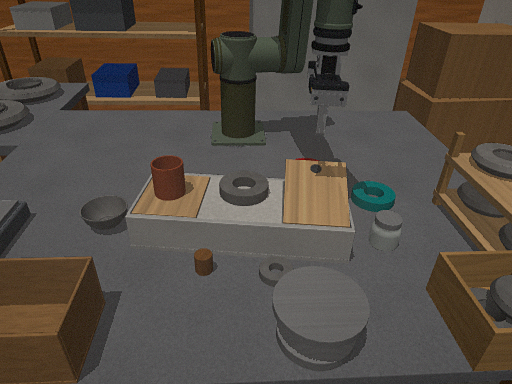

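The left lid has sprung ajar: its front edge is near (318,162) and its spot at (317,168). The fingers are clear above it, at (321,130). The ring is on the deck at (244,188) and the mug stands on the shut right lid at (168,178). One numeric check of the lid angles and the mug next.

```bash
python3 -m crank '[[[255,0,-0.3,0,0],[255,0,-0.3,0,0],[255,0,0,0,0],[255,0,0,0,0],[255,0,0,0,0]]]'
python3 - <<'E'
from h import *
import cv2
st()
p,d=capture('scene');d0=np.load('pics/scene0.npy')
W=world('scene',d);k=chest(W)
for n,a,b in(('left',.105,.225),('right',-.225,-.105)):
    m=(k[...,0]>-.08)&(k[...,0]<.08)&(k[...,1]>a)&(k[...,1]<b)&(W[...,2]>.08)&(W[...,2]<(.17 if n=='left' else .1))
    f=np.polyfit(k[m][:,0],W[m][:,2],1);print(n,m.sum(),'angle',np.arctan(-f[0]))
for n,dd in(('before',d0),('after',d)):
    W=world('scene',dd);k=chest(W);m=(W[...,2]>.11)&(W[...,2]<.175)&(k[...,1]<-.1)&(k[...,1]>-.24)&(abs(k[...,0])<.1);print('mug',n,m.sum(),k[m].mean(0))
print(ring(d,-.12,.08,-.09,.085,'scene',.125))
E
```

```text
t: 13.8
tcp_pos: [0.5206, 0.1729, 0.2629]
tool_rot: [-1.568, 0.103, -0.103]
force: [-0.6, 0.2, -0.6]
width: 0.0005
t 13.8 tcp [0.5206 0.1729 0.2629] chest [-0.0623  0.1657] F [-0.65  0.19 -0.64] w 0.0005
tool x in chest deg 0.2 ydown [-0. -0. -1.]
left 3298 angle 0.4195312388065188
right 1333 angle 5.960864636504251e-05
mug before 1116 [ 0.00701543 -0.16970611]
mug after 1115 [ 0.00697619 -0.16969813]
(array([-0.02276843, -0.00021015]), 934, array([0.02737247, 0.05777373]))
```

```bash
python3 -c "
from bench import bot
print(bot.finish_job())"
```

```text
the job is handed in; nothing more can be done
None
```

The job is done and handed in at about 14 s of the 40 s allowed. I slid the ring off the left lid with shut fingertips inside its hole, then pressed that lid at its steel spot and let go, and it sprang ajar.

- **Ring:** the last camera check put it on the deck at chest x = -23 mm, y = 0 mm. I never gripped or lifted it, and the wrist force read at most 2.6 N at the checks while it slid.
- **Lids:** the left lid measured 0.42 rad open and the right one 0.00 rad. The press reached 8.9 N and sank the lid about 7 mm.
- **Mug:** its position changed by less than 0.1 mm.
- **Bystanders and clearance:** the brush, float, jar, bowl, small ring and stamp were not measured again. The arm was never sent to any of them, and the ones in view in the last scene picture look unmoved. The fingers ended about 0.1 m above the open lid, touching nothing.

No check failed or disagreed.

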